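Press an end cap home with a ratchet bar clamp and let it off again

ROBOT

A 6-joint arm with a two-finger parallel gripper is mounted at the origin on the work surface. World frame = base frame: x ahead of the robot, y to its left, z up, the work surface at z = 0. Lengths are in m, angles in rad, forces in N, time in s.
With the tool pointing down it reaches from about 0.25 to 0.8 m from the base axis. Payload 3.9 kg.
Tool frame: the origin (TCP) lies at the very end of the fingers, on their centre line; the grasp point (between the pads) lies 19 mm behind it (r.hold_point_z is the distance from the TCP to the grasp point, in m); z points along the fingers, y is the line along which they close (so a half turn about z gives the same grasp; the last joint's range is limited). The gripper opens to 85 mm and grips with 20 to 120 N. Pads are 22 mm wide; open, the fingers measure 114 mm over their backs; the gripper's body (76 mm by 85 mm) begins 54 mm behind the grasp point. The pads swing forward as they close: fully open they stand 13 mm farther back than shut.
Start: joints at [0, 0.26, -0.138, 1.173, 0, 1.571], TCP at [0.525, -0, 0.231] pointing down, gripper open.
Joint ranges: [-2.78, 2.78], [-0.83, 1.72], [-1.28, 1.37], [-1.9, 2.12], [-1.57, 1.48], [-3.14, 3.14]. Speed limits (rad/s): [2.57, 2.57, 3.14, 3.14, 3.14, 3.14].

INTERFACE

Orientations are given as a rotation vector (axis times angle).
In Python, from workcell import r gives the robot as it stands. The module is installed in compiled form; this text tells all that it offers.
- The arm moves only by the tool servo_tool, never from a script. Its argument "deltas" is one flat list of numbers, 5 for each row, row after row: the gripper's target within -1 to 1 (fully open at 1, half-way at 0, shut at -1), then the shift along the tool's x, y, z normalised to -1 to 1, where 1 is 300 mm, then the turn about the tool's z normalised to -1 to 1, where 1 is pi/4 rad. In form: [claw, tx, ty, tz, spin, claw, tx, ty, tz, spin, ...]. A call has 1 to 20 rows; each row is the pose to reach, as a shift and turn from the pose commanded when the call began, along the tool's axes at that moment; what a row does not reach only later rows make up. A row lasts 1/12 s, in which the tool goes at most 41.7 mm and 7.16 degrees, less where a joint would pass 70% of its speed; a pose out of reach is approached as far as the arm can. A call with a number of a shift or a turn outside -1 to 1 is refused whole. A call with a gripper value outside its range is refused whole. The fingers move at their own pace and stop on an object; "grip_force" is the grip in N (left out, the last holds). Time passes only in rows, so rows that repeat a pose let the fingers close. It gives the time, the measured TCP pose, the force, the opening and the grip force at its end, in the units of the state.
- r.sense(): the state, without advancing time (a new reading comes with each control period).
- r.capture(name): name is "scene" or "side" or "wrist"; returns a dict with "pixels" (420x560x3 uint8, red, green, blue), "K" (3x3 intrinsics, pixels), "R" (3x3) and "t" (3): a world point X has camera coordinates R X + t. Camera axes: x right, y down, z forward; pixel columns grow to the right and rows downward; lengths in m; the calibration is good to about 2 mm. The wrist camera is an equidistant fisheye: a pixel r from the principal point sees the ray r / f radians off the axis. A picture is of the moment at which its call begins. There is no depth.
- r.job_done(): hands the job in; it is judged then, once.
The state is a dict: "clock": time; "joint_pos": joint angles; "joint_vel": joint speeds; "joint_efforts": joint torques, N m; "position": TCP position; "tcp_rot": TCP orientation; "force": force on the tool from outside, world axes, zero at the start; "moment": the same for the moment, N m; "opening": opening from 0.0 (shut) to 1.0 (fully open); "grip_force": force on a finger pad.
Only numpy, scipy, OpenCV 4.12 (cv2) and the standard library are available. Lean on these libraries where they do the work, as an engineer would, in place of code of your own. Each camera call takes 0.05 s, during which the arm holds its last target. There are 200 camera calls.

TASK

A ratchet bar clamp on the repair bench holds a small aluminium case whose end cap is only started in its mouth. Pump the clamp's trigger until the jaw has driven the cap fully home, and hold the trigger so that the jaw squeezes the cap with about 16 N for a good second (never more than 25 N, the cap would crack). Then press the release lever on the jaw and, keeping it down, slide the jaw all the way back, without touching the case or disturbing the things around the clamp.

Things in the scene. Friction and masses are not known exactly. Their poses are not given: they have to be found in the camera images.
- clamp: Ratchet bar clamp screwed down on the bench: steel bar (x -235 to 170 mm in its frame, 24 wide, top at z 22), black grip and trigger at one end, fixed jaw (face at x 151, top z 62) at the other. Origin on the bench under the bar's middle line; +x along the bar from trigger to fixed jaw, the way the jaw advances. Trigger hinge at x -110, z 100 between cheeks 46 mm wide over all, top z 114, x -132 to -88.
- trigger_top (a point): Where to press the trigger, on its upper side, 95 mm from its hinge. The trigger is a black bar 24 mm wide, 12 thick, rubber on top, sloping up from the hinge to its free end (19 mm beyond this point). This point is about 122 mm above the bench at rest, 90 mm fully pressed, always near x -203, y 0 in the clamp frame. The fixed grip under it tops out at 48 mm.
- trigger (a joint): Trigger angle: 0 up (a spring lifts it: 1.8 N at trigger_top, 3 N at the end), 0.34 rad fully down, a hard stop. A full stroke advances the jaw about 12 mm; the first 0.05 to 0.15 rad are idle. Let it come fully up between strokes; only then is the drive free of the jaw. Squeezing, the jaw's force is about 1.7 N for each newton pressed on trigger_top beyond the first 4.2 N (16 N: 13.6 N).
- jaw (a joint): Travel of the moving jaw along the clamp's +x: 0 fully back (0 to 0.008 m at the start), 0.055 at most; rubs with 2 N. A ratchet of 6 mm teeth lets it go forward but not back (after a stroke it drops back by up to 6 mm, to a tooth) unless the release lever is down and the trigger fully up. It meets the cap, home, at a travel near 0.040 m.
- pad: Rubber pad on the moving jaw's front, 40 mm wide, 24 high; it gives 1 mm for 6 N. Origin: the point of the clamp's own origin carried along with the jaw; the pad's face is 36 mm ahead of it (clamp +x), centre 40 mm above the bench.
- release_top (a point): Top of the thumb rib, a cross bar 8 mm thick, 22 wide, on the release lever; 72 mm above the bench, riding on the jaw. The lever is a steel tongue 22 mm wide, hinged 41 mm behind the rib (clamp -x), free end 29 mm ahead. An upright black plate 38 mm wide, top at 92 mm, stands on the jaw over the tongue, its front face 11 mm behind the rib: push it towards the trigger, rib held down, to slide the jaw.
- release (a joint): Angle of the release lever: 0 up (sprung), 0.15 rad fully down, a hard stop, with release_top 6 mm lower. From 0.12 rad the ratchet is free. Pressing the rib fully down takes about 6 to 8 N, a few newtons more if the jaw is still loaded. It flicks up when let go.
- case: Loose aluminium instrument case, 70 mm long (x), 44 wide, 26 high, 0.14 kg, in the clamp's bed (top 26 mm above the bench) between 9 mm guide strips with 4 mm play each side. Origin: middle of its underside; +x to the fixed jaw, from which it starts 2 to 10 mm away; pushed, it slides up to it.
- cap (a joint): How far the grey plastic end cap (flange 44 x 24 mm, 5 thick) stands out of the case's end that looks at the moving jaw: 0 fully home, 0.008 to 0.012 m at the start. Pushing it in takes about 7 N; it stays where left.
- spool: Bystander: solder spool, 60 mm across, 34 high, standing beside the clamp; origin at the centre of its underside.
- jar: Bystander: white jar, 42 mm across, 48 high, beside the clamp; origin at the centre of its underside.
- adaptor: Bystander: small black plug adaptor, 76 x 21 x 12 mm, lying flat beside the clamp; origin under its black body.
Not all that is in view belongs to the job. What is shaped like the case but green, orange or purple is not meant.

How it is judged:
On the way, in this order (a step that is already met when the one before it is completed fails the run):
1. with the trigger pressed, the jaw squeezes the cap, fully home, with 10 to 23 N for 0.8 s (value of joint cap below 0.001 m and contact force between pad and case between 10 and 23 N and value of joint trigger above 0.05 rad), for 0.8 s.
2. the jaw is on its way back with the release lever held down (value of joint release above 0.11 rad and value of joint jaw between 0.008 and 0.03 m), for 0.05 s.
At the end, for the whole second after the job is handed in: The cap is fully home (within 1 mm), the moving jaw is fully back (within 4 mm), trigger and release lever are up, and the case lies at rest in its bed, within 10 mm of the fixed jaw (value of joint cap below 0.001 m and value of joint jaw below 0.004 m and value of joint each of release, trigger below 0.05 rad and x of case in the frame of clamp between 0.106 and 0.122 m and z of case in the frame of clamp below 0.03 m and linear speed of case below 0.01 m/s); the robot touches nothing.
It fails at once if the jaw presses the cap with more than 26 N (contact force between pad and case above 26 N).
It fails at once if the gripper or the arm pushes on the case or its cap (contact force between any of the arm, the fingers and case above 2 N).
It fails at once if a bystander is moved more than 20 mm (distance of any of spool, jar, adaptor from where it was at the start of the episode above 0.02 m).
It also fails if it takes over 64 s, if anything falls off the work surface, if the arm or the gripper's body presses on something with over 40 N, if the wrist force passes 120 N, or if a joint passes its speed limit or range.

## Working session

There is one attempt and no reset: what is moved stays moved. The work goes in short steps, Python scripts to look and compute and a tool call to move; the robot and the scene stay as the last step left them, time stands still between calls to the robot, and variables do not carry over. Pictures are saved under pics/ and viewed, at most 10 in all, crops included, and the job is handed in when it is done.

Besides the shell and the picture viewer there is one more tool, called after "Call:" as name(argument=value, ...), one argument or row to a line, values as JSON. servo_tool: Moves the arm, as the interface text tells. Scaled input: -1 to 1 covers 300 mm each way for a shift and pi/4 rad each way for a turn. Its arguments: {"type":"object","properties":{"deltas":{"type":"array","items":{"type":"number","minimum":-1,"maximum":1}},"grip_force":{"type":"number"}},"required":["deltas"]}

```bash
mkdir -p pics; python3 - <<'E'
from workcell import r
import cv2,numpy as np
for n in("scene","side"):
    c=r.capture(n); cv2.imwrite(f"pics/{n}0.png",c["pixels"][:,:,::-1]); print(n,c["K"].tolist(),np.round(-c["R"].T@c["t"],3),np.round(c["R"],2).tolist())
    np.savez(f"{n}.npz",**c)
s=r.sense();print(s)
E
```

```text
scene [[416.466597987519, 0.0, 279.36953535961896], [0.0, 416.466597987519, 211.87453477837565], [0.0, 0.0, 1.0]] [1.144 0.445 0.864] [[-0.45, 0.89, -0.01], [0.64, 0.32, -0.69], [-0.62, -0.32, -0.72]]
side [[471.4419698584596, 0.0, 280.58023044980473], [0.0, 471.4419698584596, 210.21520457849965], [0.0, 0.0, 1.0]] [-0.086 -0.581  0.859] [[0.77, -0.64, 0.01], [-0.4, -0.5, -0.76], [0.49, 0.59, -0.64]]
{'clock': 0.1, 'joint_pos': array([-2.28069327e-05,  2.60603250e-01, -1.39239846e-01,  1.17270298e+00,
        1.20060302e-05,  1.57079231e+00]), 'joint_vel': array([ 0.0006555 , -0.0022599 ,  0.00387678,  0.00088982,  0.00046045,
        0.00070885]), 'joint_efforts': array([ 1.30990822e-03, -4.06508374e+01,  2.54527545e+01,  1.01374229e-02,
        8.82594691e-05,  5.67244470e-06]), 'position': array([ 5.24386639e-01, -8.11291873e-06,  2.30556127e-01]), 'tcp_rot': array([-2.22058104e+00, -2.22053928e+00,  1.92935991e-03]), 'force': array([0.14874815, 0.69106419, 0.57613299]), 'moment': array([-0.05643384, -0.05435282,  0.00814383]), 'grip_force': 0.0, 'opening': 0.9954331875792}
```

View pics/scene0.png

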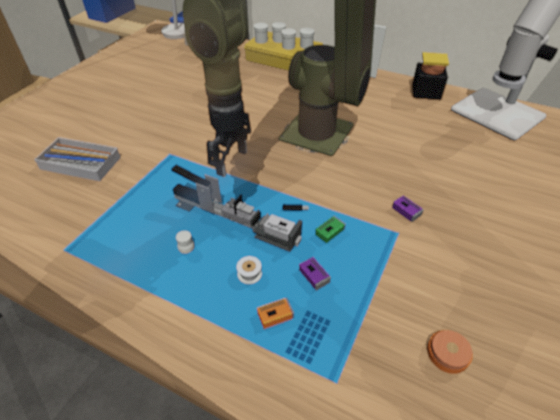

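View pics/side0.png

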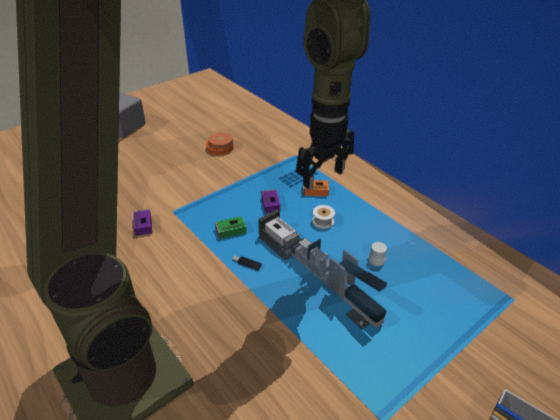

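The clamp's trigger end is at scene (180,180) / side (365,305), and its fixed jaw is at scene (297,237) / side (265,225). The silver case sits at scene (280,228) / side (283,232). The green, orange and purple lookalikes are not meant. I'll confirm this in an enlarged crop.

```bash
python3 - <<'E'
import cv2,numpy as np
a=cv2.imread("pics/scene0.png")[160:260,160:320];b=cv2.imread("pics/side0.png")[205:335,225:400]
cv2.imwrite("pics/sc.png",cv2.resize(a,None,fx=5,fy=5,interpolation=cv2.INTER_CUBIC))
cv2.imwrite("pics/si.png",cv2.resize(b,None,fx=4.5,fy=4.5,interpolation=cv2.INTER_CUBIC)[:600])
E
```

```text
(no output)
```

View pics/sc.png

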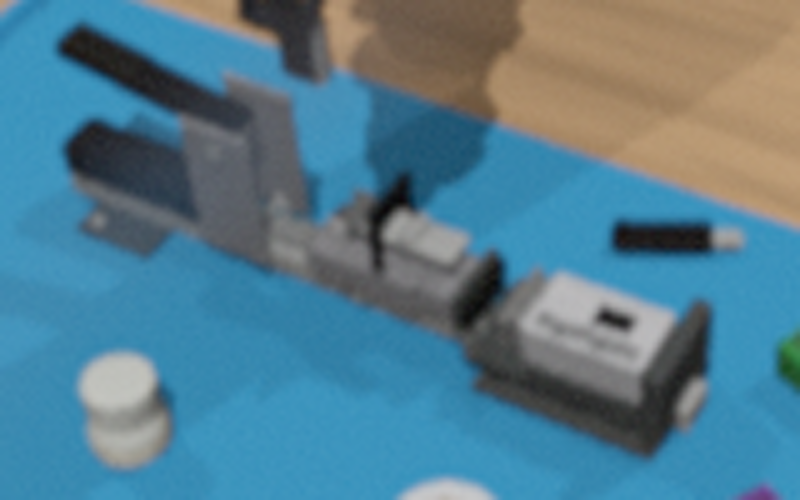

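View pics/si.png

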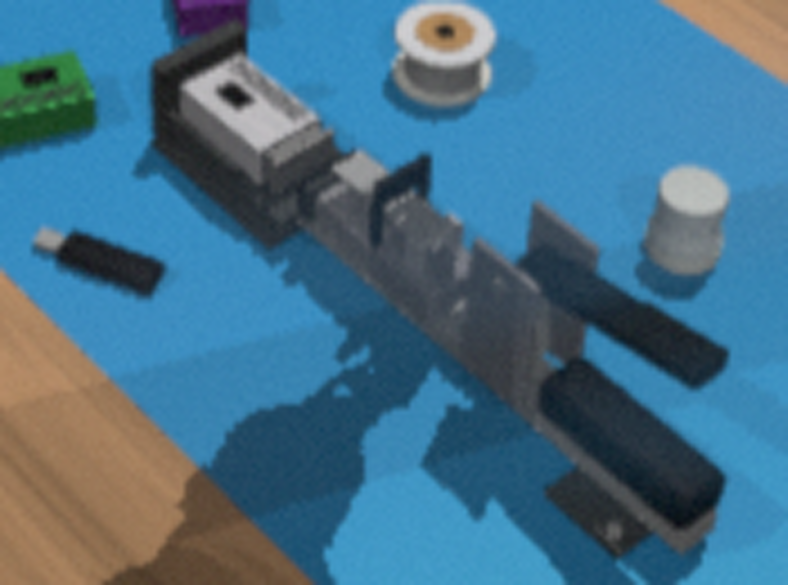

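The crops confirm the silver case with its grey cap in the clamp. In the scene crop the trigger end is at (71,36), the black plate at (392,192) and the fixed jaw at (680,330). I'll triangulate these points.

```bash
cat >h.py <<'E'
import numpy as np,cv2
S={n:dict(np.load(f"{n}.npz")) for n in("scene","side")}
def P(c): return c["K"]@np.c_[c["R"],c["t"]]
def tri(a,b):
    X=cv2.triangulatePoints(P(S["scene"]),P(S["side"]),np.float64(a).reshape(2,1),np.float64(b).reshape(2,1))[:,0];return X[:3]/X[3]
def ray(c,px,z):
    d=c["R"].T@np.linalg.solve(c["K"],[*px,1]);o=-c["R"].T@c["t"];return o+d*(z-o[2])/d[2]
sc=lambda x,y:(160+(x+.5)/5-.5,160+(y+.5)/5-.5)
si=lambda x,y:(225+(x+.5)/4.5-.5,205+(y+.5)/4.5-.5)
E
python3 - <<'E'
from h import *
L=dict(trigend=((71,36),(708,362)),plate=((392,192),(401,172)),ckA=((185,113),(597,250)),ckB=((255,125),(532,203)),ckC=((225,75),(545,290)),ckD=((293,97),(475,240)),fjaw=((680,335),(197,45)),caseblk=((613,318),(235,94)),jar=((120,380),(693,190)))
X={k:tri(sc(*a),si(*b)) for k,(a,b) in L.items()}
for k in X: print(k,np.round(X[k]*1e3,1))
print("ck mean",np.round(np.mean([X[k] for k in("ckA","ckB","ckC","ckD")],0)*1e3,1))
d=X["caseblk"]-X["trigend"];print("yaw",np.degrees(np.arctan2(d[1],d[0])),np.linalg.norm(d[:2]))
for n,p,z in(("bar/trig",sc(71,36),.128),):print(ray(S["scene"],p,z),ray(S["side"],si(708,362),z))
E
```

```text
trigend [ 487.1 -224.9  121.7]
plate [486.6 -21.6  89. ]
ckA [ 505.2 -138.8  113.5]
ckB [500.3 -97.8 117.1]
ckC [ 468.1 -139.5  111.1]
ckD [465.9 -95.2 111. ]
fjaw [487.3 150.   61.1]
caseblk [484.2 110.6  52.2]
jar [ 633.1 -101.4   46.3]
ck mean [ 484.9 -117.8  113.2]
yaw 90.4840198820392 0.335440463522743
[ 0.49227073 -0.21863069  0.128     ] [ 0.48260242 -0.22825892  0.128     ]
```

Call:
servo_tool(
  deltas=[-1,-0.15,-0.03,0,0,-1,-0.3,-0.06,0.05,0,-1,-0.45,-0.09,0.1,0,-1,-0.58,-0.12,0.15,0,-1,-0.66,-0.128,0.2,0,-1,-0.69,-0.128,0.22,0,-1,-0.69,-0.128,0.22,0,-1,-0.69,-0.128,0.22,0],
)

```text
clock: 0.77
position: [0.4859, -0.207, 0.1645]
tcp_rot: [-2.222, -2.218, 0.0]
force: [-0.6, 0.4, 0.1]
opening: -0.002
grip_force: 0.0
```

```bash
python3 - <<'E'
from workcell import r
import cv2,numpy as np
c=r.capture("wrist");a=cv2.imread
im=c["pixels"][:,:,::-1]
s=r.capture("side")["pixels"][190:340,225:425,::-1]
np.savez("wrist.npz",**c)
o=np.zeros((600,800,3),np.uint8);o[:420,:400]=cv2.resize(im,(400,300)).repeat(1,0)[:300] if 0 else np.pad(cv2.resize(im,(400,300)),((0,120),(0,0),(0,0)))
o[:300,400:]=cv2.resize(s,(400,300),interpolation=cv2.INTER_CUBIC)
q=r.capture("scene")["pixels"][130:250,140:300,::-1]
o[300:600,400:]=cv2.resize(q,(400,300),interpolation=cv2.INTER_CUBIC)
cv2.imwrite("pics/m1.png",o);print(r.sense())
print(c["K"],c["R"],-c["R"].T@c["t"])
E
```

```text
{'clock': 0.9167, 'joint_pos': array([-3.99982637e-01,  3.02532932e-01, -2.53906280e-01,  1.01349096e+00,
        5.62057384e-04,  1.16898722e+00]), 'joint_vel': array([ 0.005799  , -0.00573909,  0.00257916, -0.00407622, -0.00249028,
       -0.00050744]), 'joint_efforts': array([-5.36976233e-01, -4.11962199e+01,  2.39115644e+01,  8.85194022e-03,
       -2.07911449e-02,  3.40097620e-03]), 'position': array([ 0.487325  , -0.20583221,  0.16599457]), 'tcp_rot': array([2.21899309e+00, 2.22305025e+00, 1.32850575e-03]), 'force': array([0.09904921, 0.43038613, 0.65339932]), 'moment': array([-0.03238358,  0.01023954, -0.01005253]), 'grip_force': 0.0, 'opening': 0.0010395925967744452}
[[325.1922621    0.         279.35464449]
 [  0.         325.1922621  210.18555337]
 [  0.           0.           1.        ]] [[ 9.99997597e-01 -6.27975122e-04 -2.10037175e-03]
 [ 7.07808162e-06 -9.57164223e-01  2.89545594e-01]
 [-2.19222812e-03 -2.89544913e-01 -9.57161918e-01]] [ 0.48620505 -0.13342549  0.30731453]
```

View pics/m1.png

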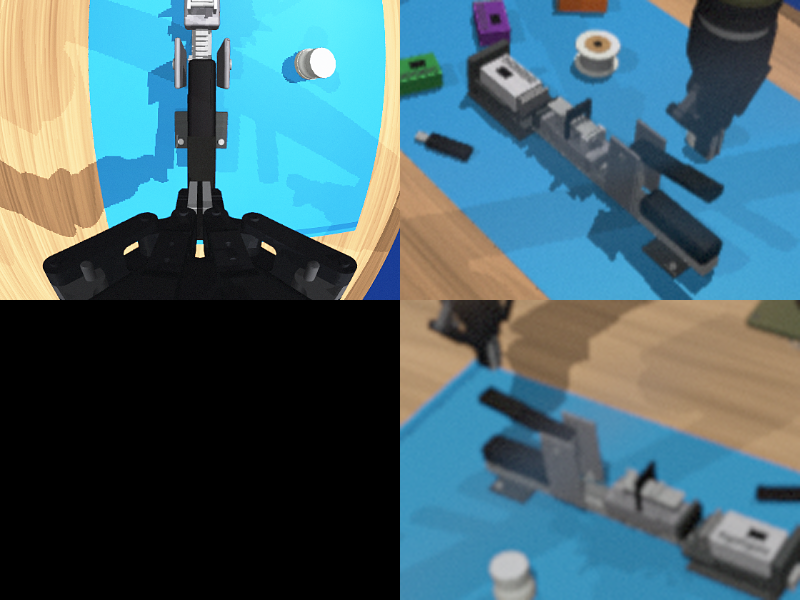

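The wrist view shows the shut fingers (200,195) in line with the trigger bar (201,120), centred between the cheeks. Next is the first stroke.

Call:
servo_tool(
  deltas=[-1,0,0,0.08,0,-1,0,0,0.13,0,-1,0,0,0.16,0,-1,0,0,0.185,0,-1,0,0,0.21,0,-1,0,0,0.23,0,-1,0,0,0.24,0,-1,0,0,0.24,0],
)

```text
clock: 1.58
position: [0.487, -0.2068, 0.0933]
tcp_rot: [2.221, 2.222, 0.001]
force: [-0.7, 0.1, 3.3]
opening: -0.001
grip_force: 1.4
```

Call:
servo_tool(
  deltas=[-1,0,0,-0.06,0,-1,0,0,-0.125,0,-1,0,0,-0.125,0,-1,0,0,-0.125,0,-1,0,0,-0.08,0,-1,0,0,-0.05,0,-1,0,0,-0.025,0,-1,0,0,0,0,-1,0,0,0,0],
)

```text
clock: 2.33
position: [0.4874, -0.2076, 0.0924]
tcp_rot: [2.221, 2.22, 0.0]
force: [2.2, -3.0, 5.3]
opening: 0.008
grip_force: 2.7
```

```bash
python3 - <<'E'
from workcell import r
import cv2
c=r.capture("wrist")["pixels"][:,:,::-1]
cv2.imwrite("pics/m2.png",cv2.resize(c[0:180,200:370],None,fx=3.3,fy=3.3,interpolation=cv2.INTER_CUBIC))
s=r.sense();print(s["clock"],s["position"],s["force"])
E
```

```text
2.3833 [ 0.4874093  -0.20762436  0.09288588] [ 1.67136026 -2.79588348  4.87030392]
```

View pics/m2.png

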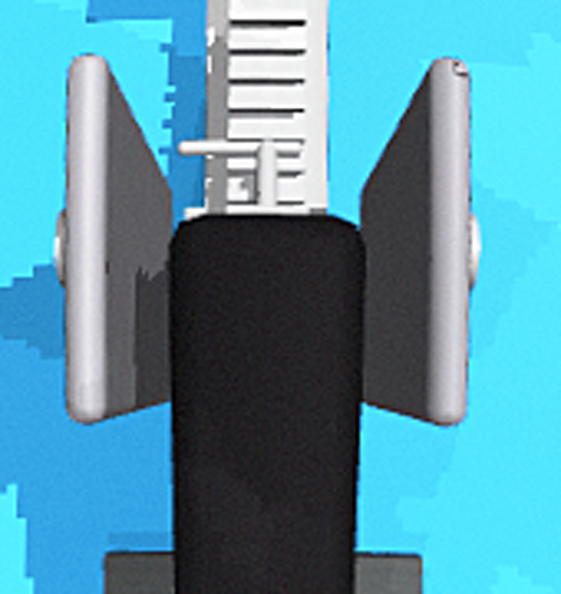

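This crop shows only the trigger (270,400), the cheeks and the bare ratchet teeth, so the jaw has left the wrist view. I'll let the trigger up and check the jaw from the fixed cameras.

Call:
servo_tool(
  deltas=[-1,0,0,-0.06,0,-1,0,0,-0.125,0,-1,0,0,-0.125,0,-1,0,0,-0.125,0],
)

```text
clock: 2.72
position: [0.4864, -0.2066, 0.1307]
tcp_rot: [-2.221, -2.221, -0.001]
force: [-0.4, -0.8, -0.8]
opening: 0.002
grip_force: 0.0
```

```bash
python3 - <<'E'
from workcell import r
import cv2,numpy as np
a=r.capture("side")["pixels"][205:300,250:350,::-1]
b=r.capture("scene")["pixels"][180:260,205:310,::-1]
o=np.zeros((400,800,3),np.uint8);o[:380,:400]=cv2.resize(a,(400,380),interpolation=cv2.INTER_CUBIC)
o[:305,400:]=cv2.resize(b,(400,305),interpolation=cv2.INTER_CUBIC)
cv2.imwrite("pics/m3.png",o);s=r.sense();print(s["clock"],s["position"],s["force"])
E
```

```text
2.8167 [ 0.48539453 -0.20628114  0.12952138] [-0.10236628 -0.34446003 -0.20730354]
```

View pics/m3.png

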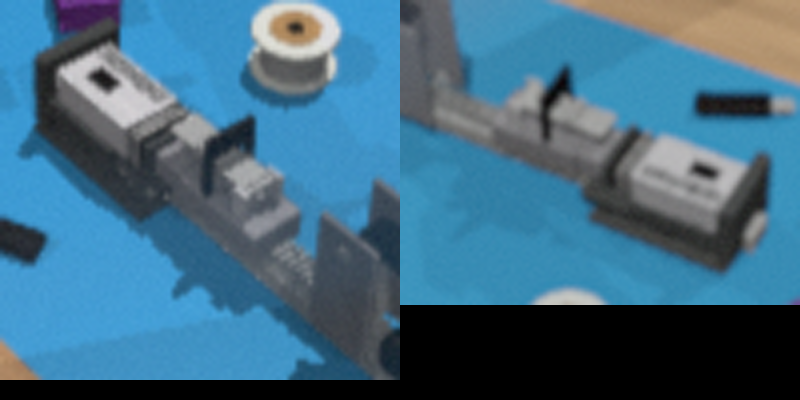

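```bash
python3 - <<'E'
from h import *
print(tri((246.4,201.4),(307.3,238.6)), tri((246.0,201.4),(307.9,239)))
E
```

```text
[0.48625248 0.00206523 0.0858374 ] [0.48660536 0.00065675 0.08542749]
```

Call:
servo_tool(
  deltas=[-1,0,0,0.03,0,-1,0,0,0.05,0,-1,0,0,0.065,0,-1,0,0,0.08,0,-1,0,0,0.08,0],
)

```text
clock: 3.23
position: [0.4861, -0.2078, 0.106]
tcp_rot: [2.222, 2.221, -0.003]
force: [-0.9, -2.6, 5.4]
opening: 0.001
grip_force: 2.6
```

Call:
servo_tool(
  deltas=[-1,0,0,0.01,0,-1,0,0,0.02,0,-1,0,0,0.02,0],
)

```text
clock: 3.48
position: [0.4862, -0.208, 0.1006]
tcp_rot: [2.221, 2.22, -0.003]
force: [-1.9, -3.9, 6.8]
opening: -0.002
grip_force: 3.5
```

Call:
servo_tool(
  deltas=[-1,0,0,0.01,0,-1,0,0,0.02,0,-1,0,0,0.02,0],
)

```text
clock: 3.73
position: [0.4862, -0.2079, 0.0951]
tcp_rot: [2.221, 2.22, -0.003]
force: [-2.2, -2.0, 11.2]
opening: 0.004
grip_force: 5.9
```

Call:
servo_tool(
  deltas=[-1,0,0,0.005,0,-1,0,0,0.005,0],
)

```text
clock: 3.9
position: [0.4863, -0.2079, 0.0941]
tcp_rot: [2.221, 2.22, -0.002]
force: [-4.0, -1.9, 13.0]
opening: -0.001
grip_force: 6.7
```

Call:
servo_tool(
  deltas=[-1,0,0,0.001,0,-1,0,0,0.001,0,-1,0,0,0.001,0,-1,0,0,0.001,0,-1,0,0,0.001,0,-1,0,0,0.001,0],
)

```text
clock: 4.4
position: [0.4863, -0.2079, 0.0941]
tcp_rot: [2.221, 2.22, -0.002]
force: [-3.9, -2.4, 13.5]
opening: -0.0
grip_force: 7.1
```

```bash
python3 - <<'E'
from workcell import r
import cv2,numpy as np
a=r.capture("side")["pixels"][210:280,255:325,::-1]
b=r.capture("scene")["pixels"][190:260,225:310,::-1]
o=np.zeros((420,800,3),np.uint8);o[:,:400]=cv2.resize(a,(400,420),interpolation=cv2.INTER_CUBIC)
o[:330,400:]=cv2.resize(b,(400,330),interpolation=cv2.INTER_CUBIC)
cv2.imwrite("pics/m4.png",o);s=r.sense();print(s["clock"],s["position"],s["force"])
E
```

```text
4.5 [ 0.48626568 -0.2078709   0.09406397] [-4.15646035 -1.66109948 14.18663388]
```

View pics/m4.png

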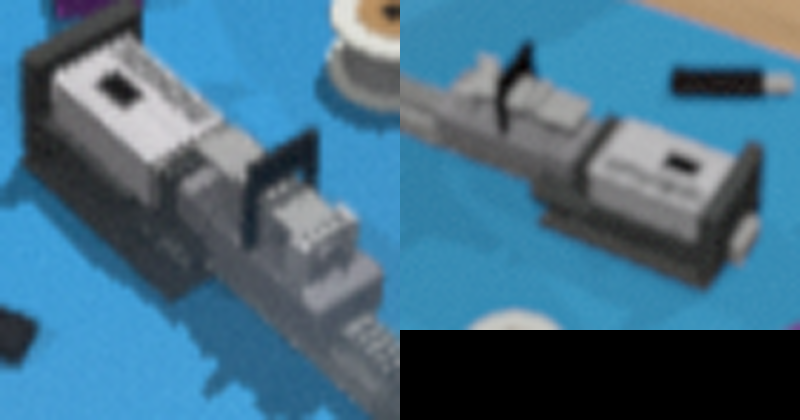

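The pad is hard against the cap: side crop pad at (190,175), plate top at (284,146), scene crop plate top at (517,61). The case sits against the fixed jaw. I'll work out the travel.

```bash
python3 - <<'E'
from h import *
p=tri((249.7,202.7),(304.6,234.2));print(p)
# near pad/case distance: case face visible? case far top-edge: left end(at jaw) & right end
for n,a,b in(("case+cap end top, mid",(160/1,0),(0,0)),):pass
sa=lambda x,y:(255+(x+.5)/5.714-.5,210+(y+.5)/6-.5); ca=lambda x,y:(225+(x-400+.5)/4.706-.5,190+(y+.5)/4.714-.5)
print("label",tri(ca(683,162),sa(122,90)))
print("case back top corners, side view z=.052",ray(S["side"],sa(153,166),.052),ray(S["side"],sa(222,123),.052), "front",ray(S["side"],sa(55,75),.052),ray(S["side"],sa(135,40),.052))
E
```

```text
[0.48913753 0.01459527 0.08924335]
label [0.48450339 0.11643896 0.05158245]
case back top corners, side view z=.052 [0.4654907  0.06997823 0.052     ] [0.50607569 0.07108476 0.052     ] front [0.46729731 0.1414919  0.052     ] [0.50996833 0.13663796 0.052     ]
```

Jaw travel is 36–44 mm, and about 14 N on the trigger is steady, well above the 8.3 N that cap pushing takes, and above the stop height. So the cap is home. I'll keep holding.

Call:
servo_tool(
  deltas=[-1,0,0,0,0,-1,0,0,0,0,-1,0,0,0,0,-1,0,0,0,0,-1,0,0,0,0,-1,0,0,0,0,-1,0,0,0,0,-1,0,0,0,0,-1,0,0,0,0,-1,0,0,0,0,-1,0,0,0,0,-1,0,0,0,0,-1,0,0,0,0,-1,0,0,0,0],
)

```text
clock: 5.67
position: [0.4863, -0.2079, 0.0941]
tcp_rot: [2.221, 2.22, -0.002]
force: [-3.0, -1.7, 13.6]
opening: -0.002
grip_force: 7.1
```

Call:
servo_tool(
  deltas=[-1,0,0,-0.05,0,-1,0,0,-0.12,0,-1,0,0,-0.2,0,-1,0,0,-0.29,0,-1,0.1,0,-0.29,0,-1,0.22,0,-0.29,0,-1,0.34,0,-0.29,0,-1,0.44,0,-0.29,0,-1,0.49,0,-0.29,0,-1,0.49,0,-0.29,0,-1,0.49,0,-0.29,0],
)

```text
clock: 6.58
position: [0.4859, -0.0593, 0.179]
tcp_rot: [-2.218, -2.223, 0.002]
force: [-0.2, 0.9, -0.0]
opening: 0.003
grip_force: 0.0
```

```bash
python3 - <<'E'
from workcell import r
import cv2,numpy as np
c=r.capture("wrist");np.savez("w2.npz",**c)
cv2.imwrite("pics/m5.png",cv2.resize(c["pixels"][0:200,180:380,::-1],None,fx=3,fy=3,interpolation=cv2.INTER_CUBIC))
s=r.sense();print(s["clock"],s["position"],s["force"])
E
```

```text
6.6333 [ 0.48610838 -0.06009263  0.1791906 ] [ 0.30772367 -0.48677071 -0.55031696]
```

View pics/m5.png

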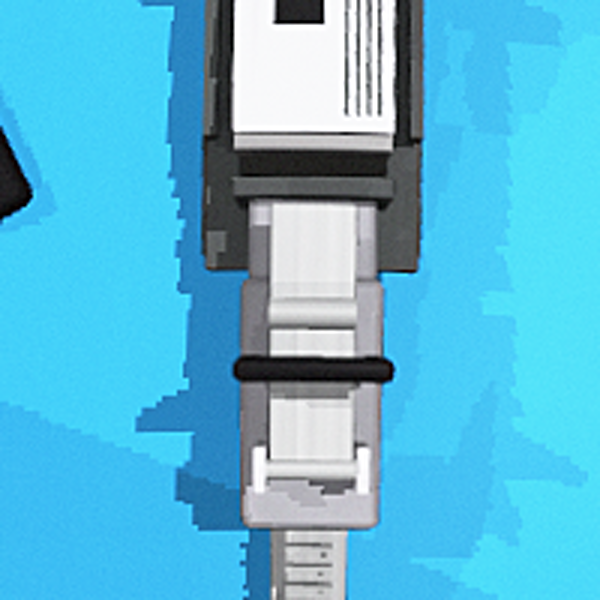

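The cap flange (313,142) is flush on the case, the rib is at (313,313) and the black plate's top is at (313,358–382). The pad has dropped back to a tooth.

```bash
python3 - <<'E'
import numpy as np
c=np.load("w2.npz");K,R,t=c["K"],c["R"],c["t"];o=-R.T@t
def f(x,y,z):
    p=np.array([180+(x+.5)/3-.5-K[0,2],(y+.5)/3-.5-K[1,2]]);n=np.linalg.norm(p);th=n/K[0,0]
    d=R.T@np.array([*(p/n*np.sin(th)),np.cos(th)]);return np.round((o+d*(z-o[2])/d[2])*1e3,1)
print("rib",f(313,313,.072),f(270,313,.072),f(357,313,.072),"plate top front",f(313,358,.092),"back",f(313,382,.092),"cap flange",f(313,133,.05),f(313,152,.05),"pad front",f(313,178,.052))
E
```

```text
rib [488.9  22.2  72. ] [478.   22.2  72. ] [499.9  22.3  72. ] plate top front [488.7  11.   92. ] back [488.7   5.3  92. ] cap flange [488.9  73.9  50. ] [489.   68.4  50. ] pad front [489.   60.6  52. ]
```

Call:
servo_tool(
  deltas=[-1,0.1,0.008,0,0,-1,0.2,0.008,0.05,0,-1,0.265,0.008,0.12,0,-1,0.282,0.008,0.2,0,-1,0.282,0.008,0.24,0,-1,0.282,0.008,0.3,0,-1,0.282,0.008,0.335,0,-1,0.282,0.008,0.35,0,-1,0.282,0.008,0.36,0,-1,0.282,0.008,0.37,0,-1,0.282,0.008,0.375,0,-1,0.282,0.008,0.375,0],
)

```text
clock: 7.63
position: [0.4882, 0.0245, 0.068]
tcp_rot: [-2.221, -2.219, 0.0]
force: [-4.2, 0.1, 5.2]
opening: -0.003
grip_force: 2.5
```

Call:
servo_tool(
  deltas=[-1,0,0,0.005,0,-1,0,0,0.01,0,-1,0,0,0.01,0],
)

```text
clock: 7.88
position: [0.4883, 0.0246, 0.0656]
tcp_rot: [-2.221, -2.22, -0.001]
force: [-5.1, 1.2, 8.1]
opening: 0.002
grip_force: 3.7
```

Call:
servo_tool(
  deltas=[-1,0,0,0.004,0,-1,-0.01,0,0.004,0,-1,-0.02,0,0.004,0,-1,-0.03,0,0.004,0,-1,-0.045,0,0.004,0,-1,-0.06,0,0.004,0,-1,-0.075,0,0.004,0,-1,-0.09,0,0.004,0],
)

```text
clock: 8.55
position: [0.4883, -0.0023, 0.0653]
tcp_rot: [-2.221, -2.22, -0.002]
force: [-6.6, 3.2, 14.8]
opening: 0.001
grip_force: 7.3
```

Call:
servo_tool(
  deltas=[-1,-0.012,0,0,0,-1,-0.024,0,0,0,-1,-0.032,0,0,0,-1,-0.032,0,0,0],
)

```text
clock: 8.88
position: [0.4882, -0.0125, 0.0653]
tcp_rot: [-2.222, -2.219, -0.0]
force: [-6.4, 1.4, 13.5]
opening: 0.0
grip_force: 7.3
```

Call:
servo_tool(
  deltas=[-1,-0.005,0,0,0,-1,-0.01,0,0,0,-1,-0.01,0,0,0],
)

```text
clock: 9.13
position: [0.4882, -0.0144, 0.0653]
tcp_rot: [-2.22, -2.219, -0.003]
force: [-6.7, 3.4, 14.9]
opening: -0.001
grip_force: 7.4
```

Call:
servo_tool(
  deltas=[-1,-0.005,0,0,0,-1,-0.01,0,0,0,-1,-0.01,0,0,0],
)

```text
clock: 9.38
position: [0.4886, -0.0156, 0.0653]
tcp_rot: [-2.218, -2.218, -0.008]
force: [-6.4, 8.3, 14.5]
opening: -0.002
grip_force: 7.8
```

Call:
servo_tool(
  deltas=[-1,0,0,-0.02,0,-1,0,0,-0.05,0,-1,0,0,-0.12,0,-1,0,0,-0.24,0,-1,0,0,-0.36,0,-1,0,0,-0.42,0,-1,-0.1,0,-0.42,0,-1,-0.15,0,-0.42,0,-1,-0.15,0,-0.42,0],
)

```text
clock: 10.13
position: [0.4901, -0.0657, 0.1908]
tcp_rot: [2.223, 2.215, 0.002]
force: [0.3, -0.2, -0.1]
opening: -0.003
grip_force: 0.0
```

```bash
python3 - <<'E'
from workcell import r
import cv2,numpy as np
a=r.capture("side")["pixels"][205:335,240:400,::-1]
b=r.capture("wrist")["pixels"][0:210,180:380,::-1]
o=np.zeros((420,800,3),np.uint8);o[:325,:400]=cv2.resize(a,(400,325),interpolation=cv2.INTER_CUBIC)
o[:,400:]=cv2.resize(b,(400,420),interpolation=cv2.INTER_CUBIC)
cv2.imwrite("pics/m6.png",o);s=r.sense();print(s["clock"],s["position"],s["force"])
E
```

```text
10.2333 [ 0.48927272 -0.06356927  0.18982367] [-0.12570158  0.69514111  0.20073733]
```

View pics/m6.png

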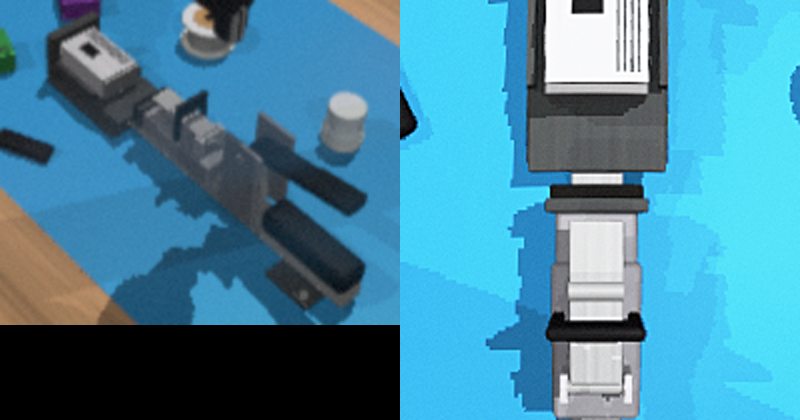

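The jaw is fully back (right, plate at (597,330)), the cap is flush (597,88), and the trigger and lever are up. I'm handing it in.

```bash
python3 -c "
from workcell import r
print(r.job_done())"
```

```text
the job is handed in; nothing more can be done
None
```

I handed the job in at about 10 s on the robot's clock; no verdict came back. The cap looks flush, I held the trigger at about 13.6 N (roughly 16 N at the jaw) for over a second, then slid the jaw back with the lever held down until it met a firm stop.

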